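# Feel out the heavy side of a shaker rotor and hold it down

### The arm

A 6-joint arm with a two-finger parallel gripper is mounted at the origin on the work surface. World frame = base frame: x ahead of the robot, y to its left, z up, the work surface at z = 0. Lengths are in m, angles in rad, forces in N, time in s.
With the tool pointing down it reaches from about 0.275 to 0.875 m from the base axis. Payload 12.5 kg.
Tool frame: the origin (TCP) lies at the very end of the fingers, on their centre line; the grasp point (between the pads) lies 19 mm behind it; x points along the fingers, y is the direction in which the jaws open and shut, and the axes are right-handed (so a half turn about x gives the same grasp; the last joint's range is limited). The gripper opens to 85 mm and grips with 20 to 120 N. Pads are 22 mm wide; open, the fingers measure 114 mm over their backs; the gripper's body (76 mm by 85 mm) begins 54 mm behind the grasp point. The pads swing forward as they close: fully open they stand 13 mm farther back than shut.
Start: joints at [1.083, 0.351, 1.652, -0, 1.139, -0.085], TCP at [0.216, 0.506, 0.231] pointing down, gripper open.
Joint ranges: [-2.75, 2.75], [-0.79, 2.1], [0.01, 2.65], [-1.57, 4.71], [0.07, 3.14], [-2.87, 2.87]. Speed limits (rad/s): [2.22, 2.22, 2.79, 3.14, 3.14, 3.14].

### API

Orientations are given as a 3x3 rotation matrix whose columns are the frame's x, y, z axes.
In Python, from bench import manip gives the robot as it stands. Calls block until the motion is done:
- manip.move_ptp(position, orientation): joint-space move of the TCP to a pose.
- manip.move_l(position, attitude=None, max_speed=0.15): straight line of the TCP; attitude=None keeps the orientation; max_speed is the mean speed in m/s.
- manip.move_j(angles): joint-space move.
- manip.set_gripper(opening, effort=None): opening from 0.0 (shut) to 1.0 (fully open); effort is the grip in N (None keeps the last); returns when the fingers have stopped.
- manip.dwell(seconds).
- manip.inverse_kinematics(position, orientation): joint angles nearest the present ones, or None.
- manip.grab_frame(name): name is "side" or "top" or "wrist"; returns (picture, depth): 480x640x3 uint8, red, green, blue; 480x640 float32, m along the optical axis (not along the pixel's ray), 0 where there is no reading.
- manip.get_calibration(name): a dict with "camera_matrix" (3x3 intrinsics, pixels), "R" (3x3) and "t" (3): a world point X has camera coordinates R X + t. Camera axes: x right, y down, z forward; pixel columns grow to the right and rows downward; lengths in m; the calibration is good to about 2 mm. A picture is of the moment at which its call begins: read the wrist's pose just before it. get_calibration takes no time and is no camera call; for the wrist camera it gives the pose at the moment of the call.
A pose or a line that the arm cannot do raises manip.Unreachable and nothing moves.
- manip.sign_off(): hands the job in, once; it reports no verdict.
Trained networks look in the newest picture that a camera, given by its name, has taken for a name from the list of things; names that differ only in an ending like _2 or _b are one class to them, and where a whole thing is asked for, a point or a joint stands for the part that bears it (a point fixed in the world has none). Each returns a list of dicts, best first, with "confidence" (0 to 1); they miss things now and then, are a little off and sometimes report something else, mostly with a low value. They report only what shows in the picture. A call takes as long as a camera call.
- manip.look_for(camera, name): "at" ([x, y, z] in m, in world coordinates, good to about 4 mm: the middle of the surface that is visible of it).
Readings, each from a call of its own:
- manip.current_time(): time.
- manip.current_qpos(): joint angles.
- manip.current_joint_vel(): joint speeds.
- manip.current_joint_torque(): joint torques, N m.
- manip.current_ee_pos(): TCP position.
- manip.current_tcp_rot(): TCP orientation.
- manip.current_force(): force on the tool from outside, world axes, zero at the start.
- manip.current_ft_torque(): the same for the moment, N m.
- manip.current_grip_width(): opening from 0.0 (shut) to 1.0 (fully open).
Only numpy, scipy, OpenCV 4.12 (cv2) and the standard library are available. Lean on these libraries where they do the work, as an engineer would, in place of code of your own. Each camera call takes 0.05 s, during which the arm holds its last target.

### The job

Take the handle of the hand crank on the bearing stand with a light grip (no more than 25 N a side) and turn the stiff rotor, without forcing it, to feel where its hidden heavy side is. Then turn the rotor until the heavy side points straight down and finish while still holding the crank handle there, at rest, so that a colleague can fit the locking pin. Leave the mug, the steel sample and the spanner alone.

Things in the scene. Friction and masses are not known exactly. Their poses are not given: they have to be found in the camera images.
- rotor (a joint): turn of rotor and crank together, rad: 0 = crank handle straight above the axle; growing = handle goes from the top towards the stand's +x, then down; no stops, 3 turns either way. Bearings drag a constant 0.20 N m, so it stays where left; after a stop the drag left in the hand may act either way. Turning takes 0.4 to 7 N at the handle: most where the heavy side is lifted, least where it comes down.
- drum (a point): centre of the rotor: a sealed aluminium drum 118 mm across, 90 mm long on a level axle, 140 mm up. A slug of lead hidden inside makes one side heavy, at an angle to the crank that differs each time and cannot be seen: pull 0.13 to 0.18 N m when level with the axle, none straight below or above; it starts at least 0.5 rad from straight down. Crank and handle weigh next to nothing. Axes: the stand's.
- stand: grey bearing stand, fixed to the table: base plate 160 x 170 x 12 mm with two upright posts that carry the rotor. Origin: centre of its underside. Its y axis runs along the axle, the crank is at its -y end; z up. The axle is 140 mm above the table.
- axle (a point): point on the axle's centre line straight across from point grip: 157 mm from the stand's centre towards its -y, 140 mm up (in free air, beyond the end of the axle). Axes: the stand's; it does not turn.
- handle: black plastic crank handle: round sleeve 20 mm across, 82 mm long, parallel to the axle, 55 mm off its centre line, spinning freely on its pin. Origin: middle of its length; its y axis runs along it towards the drum. The steel crank arm (20 mm wide, 130 mm long, with an equal tail opposite) is 45 to 55 mm from the origin at +y; a 25 mm rim at the free end, 41 to 46 mm at -y.
- grip (a point): point on the handle's centre line, 12 mm from its middle towards the free end, to take from above, fingers either side (in long turning it creeps; retake it): 57 mm from the crank arm, so a gripper pointing down passes beside it all the way round. It is at axle + 55 mm x (sin rotor, 0, cos rotor) in the stand's axes, 85 to 195 mm above the table. It bears 25 N of squeeze a side, no more than 60 N both sides and push added.
- mug: white mug 76 mm across, 90 mm high, to be left alone. Origin: centre of its underside.
- sample: round steel sample 40 mm across, 30 mm high, to be left alone. Origin: centre of its underside.
- spanner: steel spanner lying flat, to be left alone. Origin: near its middle, on the table.

How it is judged:
At the end, for the whole second after the job is handed in: The hidden heavy side points straight down within 0.25 rad (14 degrees), the fingers still hold the crank handle with more than 2 N, and the rotor is at rest (under 0.05 rad/s) (angle between slug's own z axis and vertical below 0.25 rad and contact force between the fingers and handle above 2 N and velocity of joint rotor between -0.05 and 0.05 rad/s); the arm keeps its last pose, push and grip.
It fails at once if the crank handle, rotor or stand is squeezed and pushed by the fingers with more than 60 N in all (contact force between the fingers and stand above 60 N).
It fails at once if a bystander is moved by more than 20 mm (distance of any of mug, sample, spanner from where it was at the start of the episode above 0.02 m).
It also fails if it takes over 70 s, if anything falls off the work surface, if the arm or the gripper's body presses on something with over 40 N, if the wrist force passes 120 N, or if a joint passes its speed limit or range.

## Working session

There is one attempt and no reset: what is moved stays moved. The work goes in short steps, each a Python script; the robot and the scene stay as the last script left them, time stands still between calls to the robot, and variables do not carry over. Pictures are saved under pics/ and viewed, and the job is handed in when it is done.

```bash
mkdir -p pics; ls; python3 - <<'E'
from bench import manip
import cv2
for n in ("side","top"):
    p,d=manip.grab_frame(n)
    cv2.imwrite(f"pics/{n}0.png",p[:,:,::-1])
    for k in ("stand","handle","drum","mug","sample","spanner","grip"):
        try: print(n,k,[( [round(float(v),3) for v in r["at"]],round(r["confidence"],2)) for r in manip.look_for(n,k)[:2]])
        except Exception as e: print(n,k,e)
print(manip.current_time(),manip.current_tcp_rot().round(3).tolist() )
E
```

```text
pics
side stand [([0.589, -0.009, 0.135], 0.94)]
side handle [([0.636, -0.124, 0.196], 0.82)]
side drum [([0.59, -0.008, 0.138], 0.73)]
side mug [([0.55, 0.393, 0.058], 0.58)]
side sample [([0.458, -0.33, 0.029], 0.67)]
side spanner [([0.62, -0.372, 0.006], 0.58), ([0.551, 0.389, 0.057], 0.28)]
side grip [([0.637, -0.121, 0.198], 0.66), ([0.62, -0.374, 0.008], 0.37)]
top stand [([0.592, 0.016, 0.165], 0.84), ([0.56, 0.413, 0.04], 0.74)]
top handle [([0.639, -0.12, 0.201], 0.7)]
top drum [([0.59, 0.018, 0.158], 0.95)]
top mug [([0.558, 0.414, 0.04], 0.8), ([0.609, 0.01, 0.196], 0.62)]
top sample [([0.457, -0.32, 0.031], 0.6)]
top spanner [([0.618, -0.364, 0.007], 0.62), ([0.559, 0.413, 0.043], 0.56)]
top grip [([0.636, -0.121, 0.203], 0.68)]
0.8 [[0.0, 0.392, 0.92], [-0.0, 0.92, -0.392], [-1.0, -0.0, 0.0]]
```

View pics/side0.png

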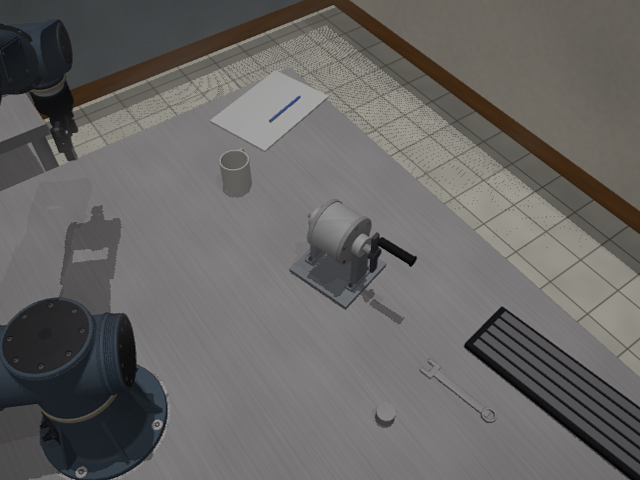

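View pics/top0.png

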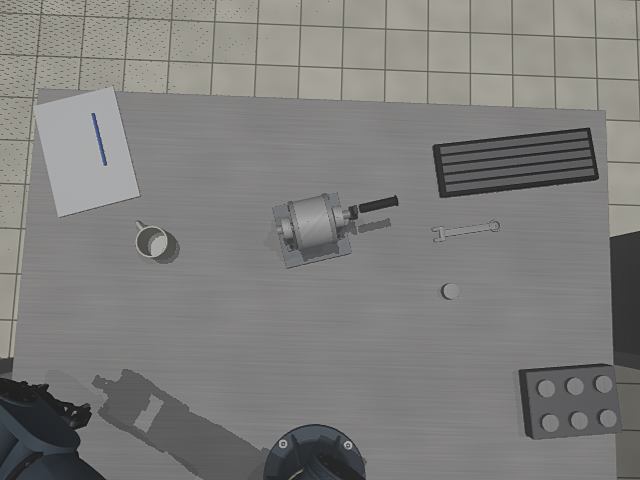

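```bash
cat > h.py <<'E'
from bench import manip
import numpy as np, cv2
def cloud(n):
    p,d=manip.grab_frame(n); c=manip.get_calibration(n); K=np.array(c["camera_matrix"]);R=np.array(c["R"]);t=np.array(c["t"])
    v,u=np.mgrid[0:480,0:640]; X=np.stack([(u-K[0,2])/K[0,0]*d,(v-K[1,2])/K[1,1]*d,d],-1)
    W=(X-t)@R; W[d==0]=np.nan
    return p,W
E
python3 - <<'E'
from h import *
for n in ("top","side"):
    p,W=cloud(n); Q=W.reshape(-1,3); C=p.reshape(-1,3).astype(int)
    m=(abs(Q[:,0]-.6)<.2)&(abs(Q[:,1]+.03)<.2)
    tab=m&(Q[:,2]<.006); print(n,"table z",np.nanmedian(Q[tab,2]))
    b=m&(Q[:,2]>.008)&(Q[:,2]<.018); P=Q[b][:,:2]
    # drop outliers
    r=cv2.minAreaRect((P*1000).astype(np.float32)); print("base",b.sum(),r)
    h=m&(Q[:,2]>.10)&(C.max(1)<70)&(Q[:,1]<-.03); H=Q[h]
    lo,hi=np.percentile(H,2,axis=0),np.percentile(H,98,axis=0); print("handle",h.sum(),lo.round(3),hi.round(3))
    c=np.median(H,0); g=H[np.linalg.norm(H-c,axis=1)<.06]; c=g.mean(0); _,s,vt=np.linalg.svd(g-c); print(c.round(4),vt[0].round(3),s.round(3))
    t=(g-c)@vt[0]; print(t.min(),t.max())
    dr=m&(Q[:,2]>.15)&(C.min(1)>90); D=Q[dr]; print("drum",dr.sum(),np.percentile(D,[1,50,99],axis=0).round(3).tolist())
E
```

```text
top table z -0.0007292097640442352
base 1405 ((610.58447265625, -22.12017822265625), (333.9381103515625, 307.93994140625), 81.96182250976562)
handle 420 [ 0.612 -0.157  0.138] [ 0.655 -0.058  0.208]
[ 0.6365 -0.1131  0.2011] [-0.268  0.961 -0.07 ] [0.558 0.116 0.101]
-0.047549065566567676 0.055020608722631224
drum 2231 [[0.548, -0.042, 0.152], [0.599, 0.025, 0.186], [0.657, 0.093, 0.2]]
side table z 0.00023235844782145467
base 2137 ((598.14453125, -20.58563232421875), (389.7244567871094, 384.7098693847656), 3.1482667922973633)
handle 856 [ 0.564 -0.161  0.103] [ 0.652 -0.031  0.208]
[ 0.6276 -0.0904  0.185 ] [-0.189  0.656 -0.731] [0.629 0.318 0.123]
-0.04525013744382875 0.05920831350325619
drum 1880 [[0.544, -0.046, 0.151], [0.585, 0.017, 0.187], [0.646, 0.087, 0.2]]
```

```bash
python3 - <<'E'
from h import *
from scipy.optimize import least_squares
for n in ("top","side"):
    p,W=cloud(n); Q=W.reshape(-1,3); C=p.reshape(-1,3).astype(int)
    z=W[:,:,2]; mk=((z>.007)&(z<.019)&(abs(W[:,:,0]-.59)<.13)&(abs(W[:,:,1]-.02)<.13)).astype(np.uint8)
    mk=cv2.morphologyEx(mk,cv2.MORPH_OPEN,np.ones((3,3)))
    P=W[mk>0][:,:2]; print(n,"base",len(P),cv2.minAreaRect((P*1000).astype(np.float32)))
    # drum
    m=(np.hypot(Q[:,0]-.59,Q[:,1]-.017)<.08)&(Q[:,2]>.16)&(Q[:,2]<.205); D=Q[m]
    def f(x):
        a=np.array([np.cos(x[1]),np.sin(x[1])]) # stand x axis
        return np.hypot(D[:,:2]@a-x[0],D[:,2]-.14)-.059
    s=least_squares(f,[.59,.22],loss="soft_l1",f_scale=.002); print("axis offset,yaw",s.x,len(D))
    a=np.array([np.cos(s.x[1]),np.sin(s.x[1])]);b=np.array([-a[1],a[0]])
    k=abs(f(s.x))<.004; yy=D[k][:,:2]@b; print("drum y range",np.percentile(yy,[1,5,95,99]).round(4), "zmax",np.percentile(D[k][:,2],99))
    h=(abs(Q[:,0]-.6)<.2)&(Q[:,2]>.17)&(C.max(1)<60)&(abs(Q[:,1]+.11)<.06); H=Q[h]
    print("handle in stand xy:",(np.median(H[:,:2]@a)-s.x[0]).round(4),np.percentile(H[:,:2]@b,[1,50,99]).round(4),np.percentile(H[:,2],[2,50,98]).round(4))
E
```

```text
top base 1282 ((602.983642578125, 25.969154357910156), (159.8456573486328, 169.92666625976562), 15.032377243041992)
axis offset,yaw [0.59042609 0.26661837] 2078
drum y range [-0.1782 -0.1756 -0.0918 -0.0893] zmax 0.20033680379379834
handle in stand xy: -0.0065 [-0.323  -0.2788 -0.2238] [0.1806 0.2023 0.2084]
side base 2090 ((603.1546630859375, 23.665382385253906), (162.11578369140625, 172.54261779785156), 15.037419319152832)
axis offset,yaw [0.58972279 0.28699291] 1961
drum y range [-0.1931 -0.1904 -0.1064 -0.103 ] zmax 0.2007289288486474
handle in stand xy: -0.0153 [-0.3387 -0.2916 -0.2396] [0.1744 0.2016 0.2077]
```

```bash
cat >> h.py <<'E'
yaw=0.2624; A=np.array([np.cos(yaw),np.sin(yaw),0]);B=np.array([-A[1],A[0],0]); Z=np.array([0,0,1.])
axle=np.array([.603,.0248,0])-.157*B+.14*Z
ROT=np.stack([-Z,A,np.cross(-Z,A)],1)
def grip(th,r=.055): return axle+r*(np.sin(th)*A+np.cos(th)*Z)
E
python3 - <<'E'
from h import *
p=grip(-.08)
manip.move_l([.216,.506,.33])
manip.move_ptp(p+[0,0,.12],ROT)
print(manip.current_ee_pos(),manip.current_qpos().round(3),manip.current_force().round(2),manip.current_time())
pic,W=cloud("wrist"); cv2.imwrite("pics/w0.png",pic[:,:,::-1])
Q=W.reshape(-1,3);C=pic.reshape(-1,3).astype(int)
m=(Q[:,2]>.17)&(Q[:,2]<.22)&(np.hypot(*(Q[:,:2]-p[:2]).T)<.05)&(C.max(1)<70); H=Q[m]-axle
print(m.sum(),[np.percentile(H@a,[2,50,98]).round(4) for a in (A,B,Z)])
s=(H@B); 
for lo in np.arange(-.04,.05,.01):
    k=(s>lo)&(s<lo+.01)
    if k.sum()>20: g=H[k]; print(lo.round(3),k.sum(),np.percentile(g@A,[3,97]).round(4),np.percentile(g@Z,98).round(4))
E
```

```text
[ 0.63958474 -0.12712394  0.31491178] [-0.268  0.48   1.254  0.     1.408 -0.531] [-0.29 -0.15 -0.4 ] 4.5
2661 [array([-0.0115, -0.002 ,  0.008 ]), array([-0.031 ,  0.0097,  0.0483]), array([0.0562, 0.0641, 0.0669])]
-0.04 100 [-0.0125  0.0097] 0.0683
-0.03 335 [-0.0117  0.0081] 0.0673
-0.02 297 [-0.0116  0.0079] 0.0664
-0.01 299 [-0.0116  0.0077] 0.0662
0.0 305 [-0.0115  0.0076] 0.0664
0.01 321 [-0.0114  0.0074] 0.0665
0.02 328 [-0.0113  0.0074] 0.0664
0.03 338 [-0.0113  0.008 ] 0.0661
0.04 338 [-0.0112  0.0077] 0.0664
```

View pics/w0.png

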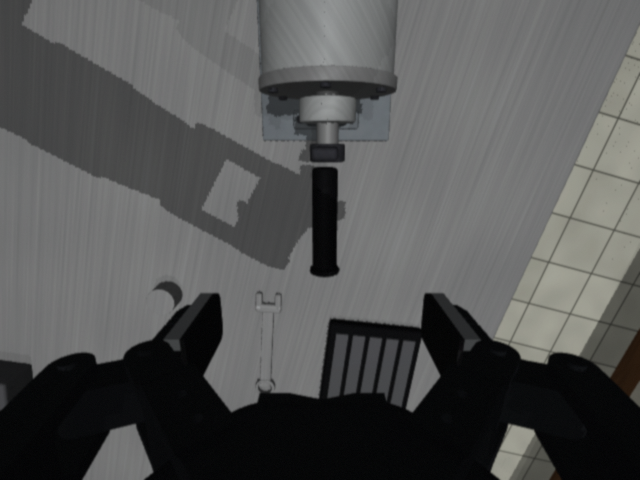

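```bash
python3 - <<'E'
from h import *
p=grip(-.035)-[0,0,.021]
manip.move_l(p,max_speed=.1)
f0=manip.current_force(); print("F before",f0.round(2))
manip.set_gripper(0.5,20); manip.set_gripper(0.0,20)
for i in range(3):
    F=manip.current_force(); print("F A,B,Z",(F@A).round(2),(F@B).round(2),F[2].round(2),manip.current_grip_width(),(manip.current_ee_pos()-p).round(4),manip.current_time()); manip.dwell(.2)
pic,_=cloud("wrist"); cv2.imwrite("pics/w1.png",pic[:,:,::-1])
pic,_=cloud("side"); cv2.imwrite("pics/s1.png",pic[:,:,::-1])
E
```

```text
F before [ 0.37  0.13 -0.38]
F A,B,Z 0.58 0.64 1.06 0.22875896791187691 [0.     0.     0.0001] 6.925
F A,B,Z -0.18 -0.36 1.9 0.2233129494670569 [0.     0.     0.0001] 7.125
F A,B,Z 1.11 0.62 0.41 0.22807371868597762 [0. 0. 0.] 7.325
```

View pics/w1.png

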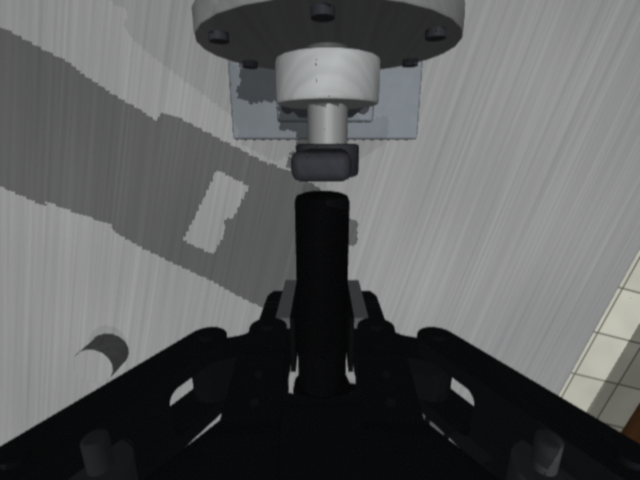

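```bash
cat >> h.py <<'E'
import json
def rf(n=8,dt=.01):
    fs=[]
    for i in range(n):
        fs.append(manip.current_force()); manip.dwell(dt)
    return np.mean(fs,0),np.std(fs,0)
def step(th,cor=np.zeros(3),zoff=-.021,speed=.03,tag=""):
    p=grip(th)+cor+[0,0,zoff]
    manip.move_l(p,max_speed=speed)
    fi=manip.current_force()
    F,s=rf(); t=np.cos(th)*A-np.sin(th)*Z; r=np.sin(th)*A+np.cos(th)*Z
    row=dict(tag=tag,th=th,Fi=float(-fi@t),Ft=float(-F@t),Fr=float(F@r),FB=float(F@B),time=manip.current_time(),n=float(np.linalg.norm(F)))
    open("log.jsonl","a").write(json.dumps(row)+"\n")
    print(f"th {th:.2f} Fi {row['Fi']:.2f} Ft {row['Ft']:.2f} Fr {row['Fr']:.2f} FB {row['FB']:.2f} sd {s.max():.2f} w {manip.current_grip_width():.3f} t {row['time']:.2f}")
    return row
E
python3 - <<'E'
from h import *
for th in (.05,.15,.25,.35,.25,.15): step(th,tag="t")
E
```

```text
th 0.05 Fi 4.65 Ft 4.41 Fr 3.37 FB 0.43 sd 0.32 w 0.226 t 8.00
th 0.15 Fi 2.93 Ft 2.40 Fr 3.27 FB 0.61 sd 0.44 w 0.228 t 8.40
th 0.25 Fi 3.82 Ft 2.49 Fr 3.63 FB 0.15 sd 0.61 w 0.228 t 8.80
th 0.35 Fi 1.32 Ft 1.81 Fr 3.96 FB 0.40 sd 0.69 w 0.225 t 9.20
th 0.25 Fi 3.46 Ft 3.16 Fr 5.28 FB 0.60 sd 0.38 w 0.224 t 9.60
th 0.15 Fi 3.35 Ft 3.63 Fr 5.63 FB 0.59 sd 0.50 w 0.229 t 10.00
```

```bash
python3 - <<'E'
from h import *
for th in (.10,.05,0.0,.05,.10): step(th,speed=.008,tag="slow")
print(manip.current_ee_pos()-grip(.1)+[0,0,.021])
p,W=cloud("wrist"); cv2.imwrite("pics/w2.png",p[:,:,::-1])
E
```

```text
th 0.10 Fi 0.29 Ft 0.40 Fr 5.50 FB -0.06 sd 0.57 w 0.227 t 10.56
th 0.05 Fi 0.91 Ft 0.63 Fr 5.25 FB -0.03 sd 0.47 w 0.224 t 11.12
th 0.00 Fi 0.14 Ft 0.56 Fr 5.10 FB -0.22 sd 0.49 w 0.225 t 11.68
th 0.05 Fi 6.16 Ft 5.48 Fr 7.14 FB 0.05 sd 0.47 w 0.225 t 12.23
th 0.10 Fi 5.59 Ft 5.19 Fr 6.80 FB -0.02 sd 0.55 w 0.228 t 12.79
[-6.51075156e-04 -1.83912139e-04  3.66772163e-05]
```

View pics/w2.png

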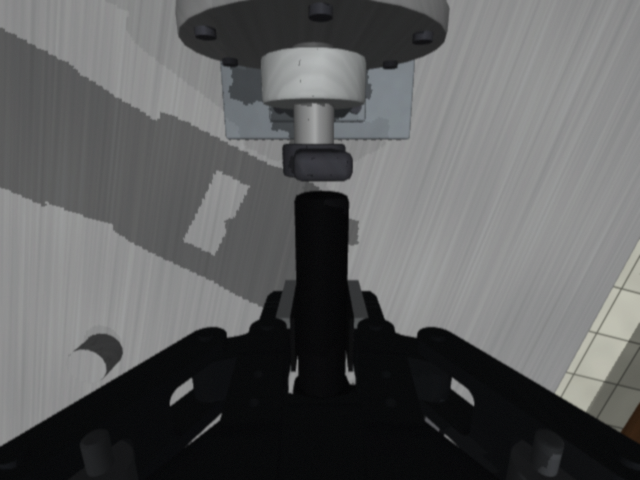

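```bash
cat >> h.py <<'E'
def sweep(ths,cor,tag,sub=.08):
    d=np.sign(ths[-1]-ths[0]) if len(ths)>1 else -1
    th0=None
    for th in ths:
        if th0 is not None:
            pre=th-d*sub
            m=.5*(th0+pre)
            for q in (m,pre): manip.move_l(grip(q)+cor+[0,0,-.021],max_speed=.05)
        r=step(th,cor,speed=.008,tag=tag); th0=th
        if r["n"]>14: print("STOP high force",r["n"]); break
        rad=np.sin(th)*A+np.cos(th)*Z
        cor=cor+np.clip(.00006*r["Fr"],-.0005,.0005)*rad
    print("cor",cor@A,cor@Z, cor.tolist()); return cor
E
python3 - <<'E'
from h import *
sweep(list(np.arange(0.04,-1.2,-.25)),np.zeros(3),"b1")
E
```

```text
th 0.04 Fi 0.69 Ft 0.08 Fr 4.69 FB -0.13 sd 0.43 w 0.226 t 13.47
th -0.21 Fi -0.77 Ft -0.98 Fr -5.38 FB -1.69 sd 0.62 w 0.231 t 14.73
th -0.46 Fi -1.86 Ft -1.60 Fr -6.04 FB -0.30 sd 0.55 w 0.228 t 16.00
th -0.71 Fi -1.83 Ft -1.97 Fr -1.31 FB 0.80 sd 0.56 w 0.226 t 17.27
th -0.96 Fi -2.09 Ft -2.64 Fr -2.30 FB 1.52 sd 0.47 w 0.226 t 18.53
cor 0.0004041277752814636 -0.0004984461626595491 [0.00039029456324841103, 0.00010483039946827082, -0.0004984461626595491]
```

```bash
python3 - <<'E'
from h import *
c=np.array([0.00039029456324841103, 0.00010483039946827082, -0.0004984461626595491])
th=[-1.0]+list(np.arange(-1.25,-3.1,-.3)); 
sweep(th[0:],c,"b1")
E
```

```text
th -1.00 Fi -1.27 Ft -0.66 Fr -1.84 FB 0.74 sd 0.57 w 0.224 t 19.02
th -1.25 Fi -2.13 Ft -2.99 Fr -0.31 FB 1.64 sd 0.53 w 0.224 t 20.29
th -1.55 Fi -3.86 Ft -3.70 Fr -4.27 FB 2.65 sd 0.56 w 0.223 t 21.61
th -1.85 Fi -2.89 Ft -3.42 Fr -4.85 FB 2.42 sd 0.60 w 0.225 t 22.93
th -2.15 Fi -4.30 Ft -4.07 Fr -4.82 FB 2.62 sd 0.60 w 0.224 t 24.24
th -2.45 Fi -4.97 Ft -4.72 Fr -4.23 FB 1.79 sd 0.60 w 0.227 t 25.56
th -2.75 Fi -4.79 Ft -4.99 Fr -4.08 FB 1.60 sd 0.50 w 0.222 t 26.88
th -3.05 Fi -5.26 Ft -5.25 Fr -3.05 FB -0.05 sd 0.38 w 0.224 t 28.19
cor 0.0015651640709561478 0.000272886829170546 [0.001511588821284252, 0.00040600222213739976, 0.000272886829170546]
```

```bash
python3 - <<'E'
from h import *
c=np.array([0.001511588821284252, 0.00040600222213739976, 0.000272886829170546])
sweep(list(np.arange(-2.9,-0.1,.35)),c,"f1")
p,W=cloud("wrist"); cv2.imwrite("pics/w3.png",p[:,:,::-1])
E
```

```text
th -2.90 Fi 0.19 Ft -0.12 Fr 5.45 FB -1.71 sd 0.58 w 0.227 t 29.44
th -2.55 Fi -1.52 Ft -0.96 Fr 5.92 FB -1.78 sd 0.44 w 0.224 t 30.81
th -2.20 Fi -0.74 Ft -1.40 Fr 5.30 FB -0.66 sd 0.76 w 0.224 t 32.17
th -1.85 Fi -0.17 Ft -0.35 Fr 4.28 FB 0.11 sd 0.58 w 0.226 t 33.54
th -1.50 Fi 3.39 Ft 3.05 Fr 1.73 FB -0.02 sd 0.47 w 0.225 t 34.91
th -1.15 Fi 5.27 Ft 4.84 Fr 3.56 FB -0.03 sd 0.52 w 0.226 t 36.27
th -0.80 Fi 5.28 Ft 4.58 Fr 4.34 FB -0.10 sd 0.63 w 0.228 t 37.64
th -0.45 Fi 5.03 Ft 5.11 Fr 5.04 FB 0.88 sd 0.84 w 0.222 t 39.01
cor 0.0001674811123223723 -4.9583293379886265e-05 [0.00016174826771233952, 4.344445737716638e-05, -4.9583293379886265e-05]
```

View pics/w3.png

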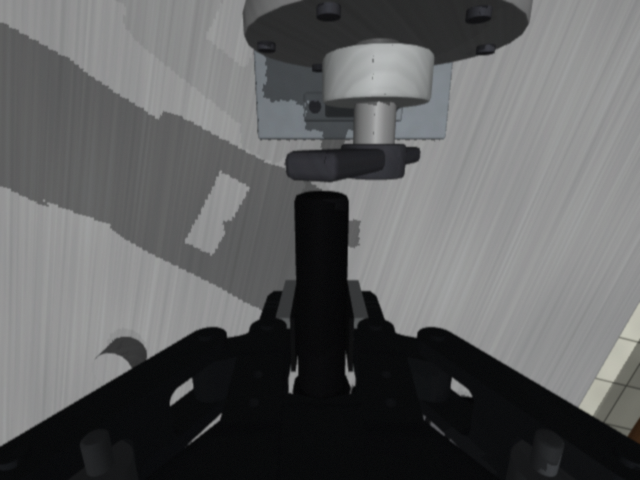

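```bash
python3 - <<'E'
import json,numpy as np
from scipy.optimize import least_squares
L=[json.loads(l) for l in open("log.jsonl")]
L=[r for r in L if r["tag"]!="t"]
D=[];prev=.15
for r in L:
    d=1 if r["th"]>prev else -1
    prev=r["th"]; D.append((r["th"],(r["Ft"]*8+r["Fi"])/9,d))
D=np.array(D); D=D[abs(D[:,0]+1.0)>1e-6]   # first-after-pause point was incomplete slide
r=.055
def f(x,D=D): return (-x[0]*np.sin(D[:,0]-x[1]+np.pi)+x[2]*D[:,2]+x[3]-D[:,1])
for name,k in (("all",D[:,2]!=0),("fwd",D[:,2]>0),("bwd",D[:,2]<0)):
  for fo in (0,1):
    if name!="all" and fo: continue
    g=lambda x:np.r_[f(x,D[k]),(0 if fo else 100)*x[3]]
    s=least_squares(g,[2.8,-1.5,2.4,0],loss="soft_l1"); J=s.jac; 
    print(name,fo,s.x.round(3),"m",s.x[0]*r,"rms",np.sqrt(np.mean(f(s.x,D[k])**2)), "sd th",np.sqrt(np.linalg.inv(J.T@J)[1,1])*np.sqrt(np.mean(f(s.x,D[k])**2)))
    if name=="all": print(np.c_[D,f(s.x)].round(2).tolist())
E
```

```text
all 0 [ 2.833 -1.261  2.638  0.   ] m 0.15581841753856893 rms 0.8221259151564551 sd th 0.1373541839039168
[[0.1, 0.38, -1.0, -0.25], [0.05, 0.66, -1.0, -0.56], [0.0, 0.51, -1.0, -0.45], [0.05, 5.56, 1.0, -0.18], [0.1, 5.23, 1.0, 0.18], [0.04, 0.15, -1.0, -0.05], [-0.21, -0.95, -1.0, 0.77], [-0.46, -1.63, -1.0, 1.02], [-0.71, -1.96, -1.0, 0.8], [-0.96, -2.58, -1.0, 0.78], [-1.25, -2.9, -1.0, 0.29], [-1.55, -3.72, -1.0, 0.27], [-1.85, -3.36, -1.0, -0.85], [-2.15, -4.1, -1.0, -0.74], [-2.45, -4.75, -1.0, -0.52], [-2.75, -4.97, -1.0, -0.49], [-3.05, -5.25, -1.0, -0.15], [-2.9, -0.08, 1.0, -0.11], [-2.55, -1.02, 1.0, 0.93], [-2.2, -1.33, 1.0, 1.68], [-1.85, -0.33, 1.0, 1.39], [-1.5, 3.09, 1.0, -1.13], [-1.15, 4.88, 1.0, -1.93], [-0.8, 4.66, 1.0, -0.76], [-0.45, 5.1, 1.0, -0.41]]
all 1 [ 2.836 -1.206  2.651  0.121] m 0.1559949800197901 rms 0.8236026058339112 sd th 0.1989958261730167
[[0.1, 0.38, -1.0, -0.18], [0.05, 0.66, -1.0, -0.49], [0.0, 0.51, -1.0, -0.39], [0.05, 5.56, 1.0, -0.09], [0.1, 5.23, 1.0, 0.28], [0.04, 0.15, -1.0, 0.01], [-0.21, -0.95, -1.0, 0.8], [-0.46, -1.63, -1.0, 1.02], [-0.71, -1.96, -1.0, 0.78], [-0.96, -2.58, -1.0, 0.74], [-1.25, -2.9, -1.0, 0.24], [-1.55, -3.72, -1.0, 0.23], [-1.85, -3.36, -1.0, -0.87], [-2.15, -4.1, -1.0, -0.73], [-2.45, -4.75, -1.0, -0.47], [-2.75, -4.97, -1.0, -0.4], [-3.05, -5.25, -1.0, -0.01], [-2.9, -0.08, 1.0, 0.04], [-2.55, -1.02, 1.0, 1.03], [-2.2, -1.33, 1.0, 1.72], [-1.85, -0.33, 1.0, 1.4], [-1.5, 3.09, 1.0, -1.14], [-1.15, 4.88, 1.0, -1.95], [-0.8, 4.66, 1.0, -0.77], [-0.45, 5.1, 1.0, -0.38]]
fwd 0 [ 3.557 -1.597  2.03   0.   ] m 0.19561246020596393 rms 0.89971196988289 sd th 0.30504949646313445
bwd 0 [ 2.655 -0.976  2.217  0.   ] m 0.1460062019618038 rms 0.4900184238810811 sd th 0.1476512194174263
```

```bash
cat > fit.py <<'E'
import json,numpy as np
from scipy.optimize import least_squares
L=[json.loads(l) for l in open("log.jsonl")]
L=[r for r in L if r["tag"]!="t"]
D=[];prev=.15
for r in L:
    d=1 if r["th"]>prev else -1
    prev=r["th"]
    if abs(r["th"]+1.0)<1e-6: continue
    D.append((r["th"],(r["Ft"]*8+r["Fi"])/9,r["Fr"],d))
D=np.array(D)
def f(x):
    m,t0,d,ea,ez=x; e=(ea*np.cos(D[:,0])-ez*np.sin(D[:,0])); th=D[:,0]+e
    # hand force along t(th+e) ; hand radial = -Fr ; t(th+e)=t - e*r
    Ft=D[:,1]+e*D[:,2]
    res=m*np.sin(th-t0)+d*D[:,3]-Ft
    return res,Ft
for se in (.001,.04,.1):
    s=least_squares(lambda x:np.r_[f(x)[0]/.7,x[3:]/se,(x[0]-2.8)/.3],[2.8,-1.4,2.6,0,0],loss="soft_l1")
    print(se,s.x.round(3),s.cost.round(2),np.sqrt(np.diag(np.linalg.inv(s.jac.T@s.jac))).round(3))
if __name__=="__main__": print(f(s.x)[0].round(2).tolist())
E
python3 fit.py
python3 - <<'E'
from h import *
for n in ("wrist","side","top"):
    pic,W=cloud(n); Q=W.reshape(-1,3);C=pic.reshape(-1,3).astype(int)
    p=grip(-.45); R=Q-axle
    m=(R@B>.022)&(R@B<.052)&(C.max(1)<70)&(abs((Q-p)@A)<.03)&(abs(Q[:,2]-p[2])<.03); H=R[m]
    if m.sum(): print(n,m.sum(),np.percentile(H@A,[2,50,98]).round(4),np.percentile(H@Z,[2,50,98]).round(4))
print("expected",-.055*np.sin(.45),.055*np.cos(.45)); R=manip.current_ee_pos()-axle; print(R@A,R@Z+.021,manip.current_time())
E
```

```text
0.001 [ 2.816 -1.261  2.634 -0.     0.   ] 11.53 [0.19  0.139 0.21  0.001 0.001]
0.04 [ 2.751 -1.248  2.685 -0.074  0.009] 9.58 [0.187 0.128 0.207 0.04  0.039]
0.1 [ 2.764 -1.225  2.736 -0.101  0.037] 8.42 [0.192 0.135 0.231 0.041 0.077]
[0.05, -0.3, -0.24, 0.46, 0.81, 0.14, -0.07, 0.2, 0.38, 0.42, 0.1, 0.34, -0.54, -0.28, -0.05, -0.06, 0.1, -0.53, 0.54, 1.45, 1.32, -1.08, -1.93, -0.71, -0.21]
wrist 4408 [-0.0336 -0.0243 -0.0149] [0.0506 0.0581 0.0602]
side 62 [-0.0352 -0.0285 -0.0203] [0.0467 0.0571 0.061 ]
expected -0.023923104376117662 0.04952459062939723
-0.024339642148683782 0.04888283332338415 39.2083
```

```bash
cat >> h.py <<'E'
def pair(th,cor,th0):
    g=lambda q:grip(q)+cor+[0,0,-.021]
    n=max(1,int(np.ceil(abs(th-th0-.07)/.2)))
    for q in np.linspace(th0,th+.07,n+1)[1:]: manip.move_l(g(q),max_speed=.06)
    manip.move_l(g(th+.03),max_speed=.02)
    b=step(th,cor,speed=.005,tag="pb")
    manip.move_l(g(th-.08),max_speed=.03)
    manip.move_l(g(th-.03),max_speed=.02)
    f=step(th,cor,speed=.005,tag="pf")
    print("PAIR",th,"G",(b["Ft"]+f["Ft"])/2,"half",(f["Ft"]-b["Ft"])/2)
E
python3 - <<'E'
from h import *
c=np.array([0.0002,0,0])
pair(-.8,c,-.45); pair(-1.3,c,-.8)
E
```

```text
th -0.80 Fi -1.52 Ft -1.67 Fr -6.94 FB 1.99 sd 0.60 w 0.227 t 40.77
th -0.80 Fi 4.69 Ft 4.82 Fr -10.90 FB 1.02 sd 0.52 w 0.225 t 41.90
PAIR -0.8 G 1.5792606922909018 half 3.244544413992834
th -1.30 Fi -2.52 Ft -2.26 Fr -3.84 FB 4.73 sd 0.78 w 0.227 t 43.56
th -1.30 Fi 3.07 Ft 3.24 Fr -6.08 FB 3.52 sd 0.70 w 0.228 t 44.69
PAIR -1.3 G 0.4906448109617274 half 2.7492199343271597
```

```bash
python3 - <<'E'
from h import *
c=np.array([0.0002,0,0])
pair(-1.75,c,-1.3)
E
```

```text
th -1.75 Fi -3.89 Ft -3.24 Fr -1.53 FB 5.06 sd 0.68 w 0.227 t 46.30
th -1.75 Fi 2.38 Ft 1.82 Fr -3.31 FB 4.20 sd 0.53 w 0.227 t 47.43
PAIR -1.75 G -0.7108409196937985 half 2.531790825196458
```

```bash
python3 - <<'E'
from h import *
c=np.array([0.0002,0,0])
pair(-2.2,c,-1.75)
E
```

```text
th -2.20 Fi -3.61 Ft -4.18 Fr -2.34 FB 5.37 sd 0.50 w 0.227 t 49.04
th -2.20 Fi 0.97 Ft 0.64 Fr -2.73 FB 4.64 sd 0.71 w 0.225 t 50.17
PAIR -2.2 G -1.7683971855604352 half 2.4098196915436794
```

```bash
python3 - <<'E'
from h import *
c=np.array([0.0002,0,0])
for q in (-2.0,-1.8,-1.6): manip.move_l(grip(q)+c+[0,0,-.021],max_speed=.05)
step(-1.46,c,speed=.01,tag="end")
manip.dwell(.3)
print(manip.current_joint_vel().round(4))
for n in ("wrist","side"):
    pic,W=cloud(n); cv2.imwrite(f"pics/{n}9.png",pic[:,:,::-1]); Q=W.reshape(-1,3);C=pic.reshape(-1,3).astype(int)
    p=grip(-1.46); R=Q-axle
    m=(R@B>.022)&(R@B<.052)&(C.max(1)<70)&(abs((Q-p)@A)<.03)&(abs(Q[:,2]-p[2])<.03); H=R[m]
    if m.sum(): print(n,m.sum(),np.percentile(H@A,[2,50,98]).round(4),np.percentile(H@Z,[2,50,98]).round(4))
R=manip.current_ee_pos()-axle; print(R@A,R@Z+.021,manip.current_time())
E
```

```text
th -1.46 Fi 2.97 Ft 2.56 Fr -6.02 FB 4.01 sd 0.53 w 0.225 t 52.26
[ 0.0002 -0.0008 -0.0004  0.0007 -0.0006 -0.0004]
wrist 4396 [-0.063  -0.0537 -0.0444] [0.0079 0.0153 0.0174]
side 71 [-0.0642 -0.0583 -0.0483] [0.0058 0.0144 0.019 ]
-0.053992778657915845 0.006218321142719679 52.6583
```

View pics/wrist9.png

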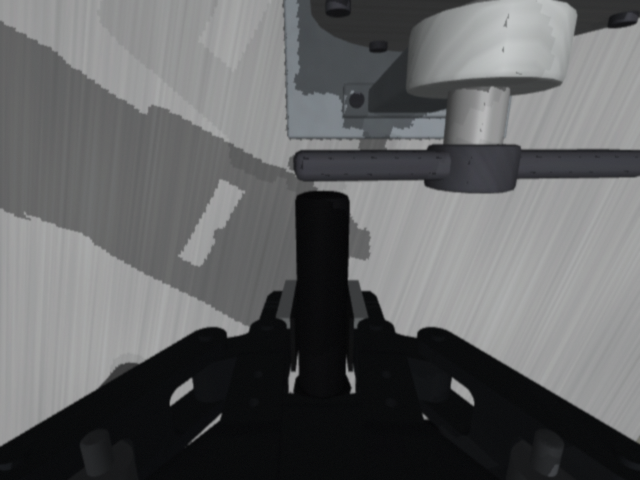

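```bash
python3 -c "
from bench import manip
manip.sign_off()"
```

```text
the job is handed in; nothing more can be done
```

I gripped the crank handle at 20 N, felt for the heavy side, and handed the job in with the handle still held at about rotor −1.46 rad. My estimate for the heavy side straight down is −1.48 rad. No verdict was reported.

- **How I found it:** I measured the force at the handle turning both ways at several angles and averaged each pair to cancel the bearing drag. The averaged forces were +1.58, +0.49, −0.71 and −1.77 N at −0.8, −1.3, −1.75 and −2.2 rad. They fit one curve of about 2.7 N (0.147 N m), inside the stated range, that crosses zero at −1.48 rad.
- **Final checks:**
  - The last wrist picture shows the handle between the pads, and the handle position from the cameras agrees with about −1.45 rad.
  - The joint speeds were essentially zero, and the net wrist force was about 8 N.
  - The clock read 52.7 s just before hand-in.
- **What disagreed:** My first sweeps, with one slow pass each way, scattered more and pointed to about −1.25 ± 0.14 rad. Their forward readings alone gave −1.60 rad and the backward ones −0.98 rad, because varying leftover drag after each stop distorted them. I trusted the paired readings instead; if −1.25 rad were right, the final error would be about 0.2 rad, just inside the 0.25 rad limit.
- **Not checked at the end:** I did not go near the mug, the sample or the spanner, but I did not measure their positions again.

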